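Dispense walnuts with the key

TASK

First set the yellow tub on the worktop under the mouth of the nut dispenser's chute, lengthways to the chute, so that it will catch the walnuts. Then take the red key from its stand, push it fully home into the slot of the dispenser's knob and turn the knob clockwise as far as it goes, so that all four walnuts roll into the tub; leave the key in the knob. Leave the blue key and the other things on the worktop where they are.

Things in the scene. Friction and masses are not known exactly. Their poses are not given: they have to be found in the camera images.
- tub_center (a point): centre (half-way up) of the yellow open tub, outside 140 mm long (its x) x 64 mm wide (its y) x 62 mm high, walls and floor 3.5 mm, 0.16 kg; it stands on the worktop, open side up; its two long sides can be gripped across the 64 mm width. Its z axis is up.
- key_red_grip (a point): centre of the red bow (flat handle with a white disc), 44 mm wide (key x), 14 mm thick (y), 46 mm high (z, up); grip it across the 14 mm. Key 90 mm long, 0.07 kg, same after a half turn about z. It stands upright, blade down, its collar resting on the stand; lift it 35 mm to clear. Collar 40 x 22 x 8 mm, underside 43 mm below this point; lower end 67 mm below it.
- key_red_tip (a point): middle of the lower end of the red key's blade, 67 mm below the bow's centre, same axes. The flat steel blade is 24 mm wide (key x), 10 mm thick (key y), 24 mm long below the collar, narrowing in two steps over its last 8 mm to 18 x 6 mm
- key_blue_grip (a point): centre of the bow of the blue key, of the same form but with a blade 32 mm wide, too wide for the knob; leave it in the stand. The red key stands 68 mm beside it along the stand's length.
- key_stand: dark wooden block 124 (x) x 50 (y) x 34 mm high, fixed, with two slots 35 x 13 mm at x = -34 and 34 mm; origin at the centre of its underside. Either key may be in either slot, its width along the block's x.
- dispenser: nut dispenser, fixed: black base and housing, trough sloping 11 degrees down to its mouth at -x, four walnuts behind an orange gate on the knob's shaft. Origin at worktop height. Base x -33 to 97, y -45 to 85 mm; trough x -95 to 91, y -32 to 36 mm; rear wall 167 mm high; plate under the knob x -85 to -20, y -25 to 85, top 148 mm. Under the mouth it is open back to x = -26 mm.
- chute_lip (a point): middle of the trough floor's edge at the mouth, 85 mm above the worktop (80 mm to its underside; the side walls there rise to 109 mm); same axes as the dispenser, nuts leave towards its -x
- chute_drop (a point): point on the worktop 65 mm in front of the mouth (along the dispenser's -x), in the middle of where the walnuts come down (40 to 100 mm in front of the mouth): the tub's centre belongs over it, with the tub's length along the dispenser's x axis
- knob_mouth (a point): centre of the upward key slot in the top face of the upright aluminium cylinder knob (58 mm across, 30 mm high, top 178 mm above the worktop). Slot 28 mm along this point's x, 14 mm along its y, 27 mm deep; the point turns with the knob. With the key fully home its collar rests on this face, the bow's centre 43 mm above.
- knob (a joint): knob angle, rad: 0 gate closed, grows as it turns clockwise seen from above, stop at 1.45; starts at 0 to 0.25. Friction 0.05 N m, stays where left. The walnuts pass from about 1.3. The key has about 0.18 rad of play either way in the slot: turn it that much more.
- walnut_0: walnut, brown ball 34 mm across, 15 g; origin at its centre
- walnut_1: walnut, brown ball 34 mm across, 15 g; origin at its centre
- walnut_2: walnut, brown ball 34 mm across, 15 g; origin at its centre
- walnut_3: walnut, brown ball 34 mm across, 15 g; origin at its centre
- pepper_mill: dark wooden pepper mill, 58 mm across, 170 mm high, bystander; origin at the centre of its underside
- spice_jar: spice jar with yellow cap, 42 mm across, 96 mm high, bystander between the tub and the key stand; origin at the centre of its underside
- brown_jar: spice jar with yellow cap and dark label, 42 mm across, 96 mm high, bystander; origin at the centre of its underside
- honey_jar: glass jar with white lid, 70 mm across, 102 mm high, bystander; origin at the centre of its underside
- salt_shaker: salt shaker with grey top, 44 mm across, 90 mm high, bystander; origin at the centre of its underside
- tomato_tin: food tin, 75 mm across, 110 mm high, bystander; origin at the centre of its underside
Not all that is in view belongs to the job. What is shaped like the walnut_3 but purple is not meant.

How it is judged:
By the outcome, as a careful person would: the job done as asked, in the order asked, and still so for the second after the job is handed in, with the robot touching nothing.
It also fails if it takes over 64 s, if anything falls off the work surface, if the arm or the gripper's body presses on something with over 40 N, if the wrist force passes 120 N, or if a joint passes its speed limit or range.

ROBOT

A 6-joint arm with a two-finger parallel gripper is mounted at the origin on a cart in front of the work surface, level with it; the furniture and walls round the work are solid. World frame = base frame: x ahead of the robot, y to its left, z up, the work surface at z = 0. Lengths are in m, angles in degrees, forces in N, time in s.
With the tool pointing down it reaches from about 0.4 to 0.825 m from the base axis. Payload 7 kg.
Tool frame: the origin (TCP) lies midway between the tips of the shut fingers; the grasp point (between the pads) lies 19 mm behind it; z points along the fingers, y is the line along which they close (so a half turn about z gives the same grasp; the last joint's range is limited). The gripper opens to 88 mm and grips with 3 to 60 N. Pads are 19 mm wide; open, the fingers measure 130 mm over their backs; the gripper's body (78 mm by 193 mm) begins 47 mm behind the grasp point.
Start: joints at [85.491, 20.546, 0.682, 0, -70.136, -16.507], TCP at [0.242, 0.63, 0.227] pointing down, gripper open.
Joint ranges: [-176.03, 176.03], [-82.01, 121.73], [-58.28, 71.71], [-173.87, 95.51], [-174.79, -0.11], [-173.66, 173.66]. Speed limits (degrees/s): [136.94, 136.94, 172.46, 180, 180, 180].

INTERFACE

Orientations are given as [roll, pitch, yaw] about the fixed x, y, z axes, in that order (R = Rz(yaw) Ry(pitch) Rx(roll)).
In Python, from plant import r gives the robot as it stands.
- The arm moves only by the tool drive_tool, never from a script. Its argument "commands" is a list of rows, each an object of numbers: "hand": the closure, from 0 (fully open) to 1 (shut); "tx", "ty", "tz": the shift along the world's x, y, z scaled (see below); "turn": the turn about the world's z scaled (see below). A call has 1 to 10 rows; each row is the pose to reach, as a shift and turn from the pose commanded when the call began; what a row does not reach only later rows make up. The controller multiplies each number of a shift by 0.6 m and each number of a turn by 90 degrees. A row lasts 1/10 s, in which the tool goes at most 50 mm and 8.59 degrees, less where a joint would pass 70% of its speed; a pose out of reach is approached as far as the arm can. A call with a number of a shift or a turn outside -1 to 1 is refused whole. A call with a gripper value outside its range is refused whole. The fingers move at their own pace and stop on an object; "grip_force" is the grip in N (left out, the last holds). Time passes only in rows, so rows that repeat a pose let the fingers close. It gives the time, the measured TCP pose, the force, the opening and the grip force at its end, in the units of the state.
- r.get_state(): the state, without advancing time (a new reading comes with each control period).
- r.capture(name): name is "scene" or "top" or "wrist"; returns a dict with "frame" (384x512x3 uint8, red, green, blue), "fx", "fy", "cx", "cy" (pixels), "world_from_camera" (4x4, takes a point from camera to world coordinates); the wrist camera has in their place "T_tool_cam" (4x4, takes a point from camera to tool coordinates, whose origin is the TCP and whose axes are the flange's). Camera axes: x right, y down, z forward; pixel columns grow to the right and rows downward; lengths in m; the calibration is good to about 2 mm. A picture is of the moment at which its call begins: read the wrist's pose just before it. There is no depth.
- r.close_job(): hands the job in; it is judged then, once.
Trained networks look in the newest picture that a camera, given by its name, has taken for a name from the list of things; names that differ only in an ending like _2 or _b are one class to them, and where a whole thing is asked for, a point or a joint stands for the part that bears it (a point fixed in the world has none). Each returns a list of dicts, best first, with "score" (0 to 1); they miss things now and then, are a little off and sometimes report something else, mostly with a low value. They report only what shows in the picture. A call takes as long as a camera call. They do not tell look-alikes from the thing itself.
- r.trace(label, camera): "pixels" (384x512 bool, what is visible of it) and "extent" ([left, top, right, bottom] in pixels, round what is visible of it).
The state is a dict: "time_s": time; "joints": joint angles; "qd": joint speeds; "joint_torque": joint torques, N m; "tcp_pos": TCP position; "eef_rot": TCP orientation; "contact_force": force on the tool from outside, world axes, zero at the start; "moment": the same for the moment, N m; "gripper_width": finger opening in m; "gripper_force": force on a finger pad.
Only numpy, scipy, OpenCV 4.12 (cv2) and the standard library are available. Lean on these libraries where they do the work, as an engineer would, in place of code of your own. Each camera call takes 0.05 s, during which the arm holds its last target. There are 200 camera calls.

## Working session

There is one attempt and no reset: what is moved stays moved. The work goes in short steps, Python scripts to look and compute and a tool call to move; the robot and the scene stay as the last step left them, time stands still between calls to the robot, and variables do not carry over. Pictures are saved under pics/ and viewed, at most 10 in all, crops included, and the job is handed in when it is done.

Besides the shell and the picture viewer there is one more tool, called after "Request:" in YAML: its name, and indented under it one key for each argument. drive_tool: Moves the arm, as the interface text tells. Its arguments: {"type":"object","properties":{"commands":{"type":"array"},"grip_force":{"type":"number"}},"required":["commands"]}

```bash
ls; mkdir -p pics; cat > h.py <<'E'
import numpy as np, cv2
from plant import r
def snap(n,f):
    c=r.capture(n); cv2.imwrite('pics/'+f,cv2.cvtColor(c['frame'],cv2.COLOR_RGB2BGR)); return c
E
python3 - <<'E'
from h import *
s=r.get_state(); print(s['time_s'],s['tcp_pos'],s['eef_rot'],s['gripper_width'])
im=[]
for n in ['scene','top']:
    c=snap(n,n+'0.png'); im.append(c['frame']); print(n,c['fx'],c['fy'],c['cx'],c['cy'],np.round(c['world_from_camera'],4).tolist())
    for l in ['tub_center','key_red_grip','key_blue_grip','key_stand','dispenser','knob','walnut_0','spice_jar','pepper_mill','honey_jar','salt_shaker','tomato_tin','brown_jar']:
        print(l,[(round(d['score'],2),[int(v) for v in d['extent']]) for d in r.trace(l,n)][:5])
E
```

```text
pics
0.0 [0.24195269 0.62964974 0.22565896] [ 1.79909193e+02 -6.77363351e-03 -2.10269600e+01] 0.0877423212596605
scene 486.08276710620316 486.08276710620316 250.6887044641956 195.16069391774144 [[0.71, -0.5366, 0.456, -0.051], [-0.7042, -0.5453, 0.4547, -0.6313], [0.0046, -0.6439, -0.7651, 1.1301], [0.0, 0.0, 0.0, 1.0]]
tub_center [(0.83, [200, 189, 248, 238])]
key_red_grip [(0.67, [133, 175, 146, 199])]
key_blue_grip [(0.58, [141, 158, 154, 182]), (0.45, [200, 187, 249, 239])]
key_stand [(0.58, [126, 171, 159, 207]), (0.43, [202, 188, 251, 239])]
dispenser [(0.35, [288, 200, 310, 223])]
knob [(0.61, [287, 202, 310, 226])]
walnut_0 [(0.57, [318, 217, 323, 225]), (0.57, [319, 203, 333, 221])]
spice_jar [(0.83, [173, 172, 192, 208])]
pepper_mill [(0.97, [183, 143, 207, 188]), (0.41, [317, 217, 324, 227])]
honey_jar [(0.82, [308, 282, 344, 327])]
salt_shaker [(0.56, [244, 177, 259, 199]), (0.47, [341, 265, 362, 301])]
tomato_tin [(0.89, [355, 240, 393, 283])]
brown_jar [(0.66, [339, 266, 362, 300]), (0.59, [202, 187, 249, 239])]
top 427.9935516477063 427.9935516477063 259.71001125700457 187.18141433696803 [[0.0, -0.9933, 0.1152, 0.4169], [-0.9996, -0.0033, -0.028, -0.039], [0.0282, -0.1151, -0.9929, 1.2171], [0.0, 0.0, 0.0, 1.0]]
tub_center [(0.89, [209, 174, 240, 231])]
key_red_grip [(0.6, [123, 251, 145, 267])]
key_blue_grip [(0.7, [115, 226, 134, 241])]
key_stand []
dispenser [(0.7, [281, 123, 334, 200])]
knob [(0.6, [292, 161, 321, 192])]
walnut_0 [(0.69, [307, 141, 323, 160]), (0.56, [315, 130, 325, 144]), (0.42, [310, 157, 322, 165]), (0.35, [146, 177, 177, 203])]
spice_jar [(0.57, [165, 211, 187, 231])]
pepper_mill [(0.6, [141, 178, 177, 200])]
honey_jar [(0.74, [350, 204, 384, 226])]
salt_shaker [(0.66, [214, 154, 228, 172])]
tomato_tin [(0.9, [356, 136, 393, 170])]
brown_jar [(0.75, [357, 172, 383, 193]), (0.24, [128, 249, 142, 267])]
```

```bash
python3 - <<'E'
import cv2
a=cv2.imread('pics/scene0.png'); b=cv2.imread('pics/top0.png')
cv2.imwrite('pics/s0c.png',cv2.resize(a[120:345,110:410],(800,600),interpolation=2))
cv2.imwrite('pics/t0c.png',cv2.resize(b[90:315,100:400],(800,600),interpolation=2))
E
```

```text
(no output)
```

View pics/s0c.png

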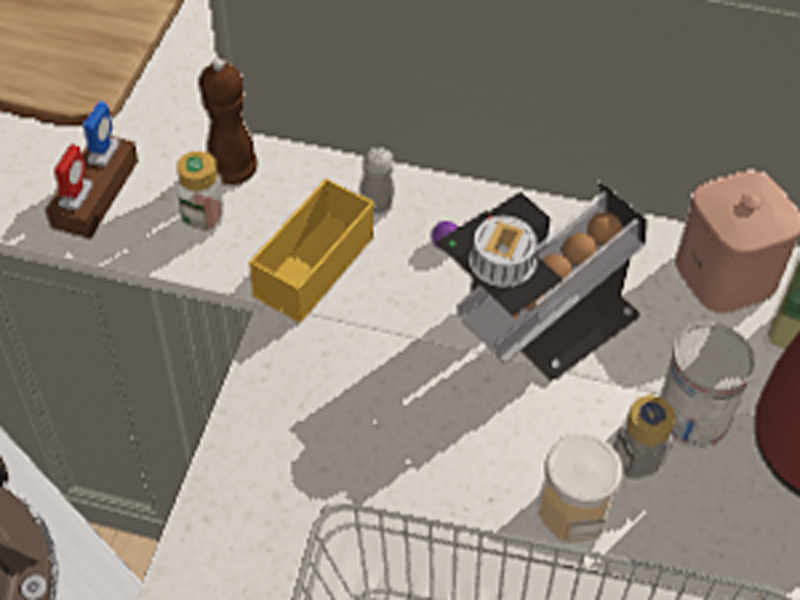

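View pics/t0c.png

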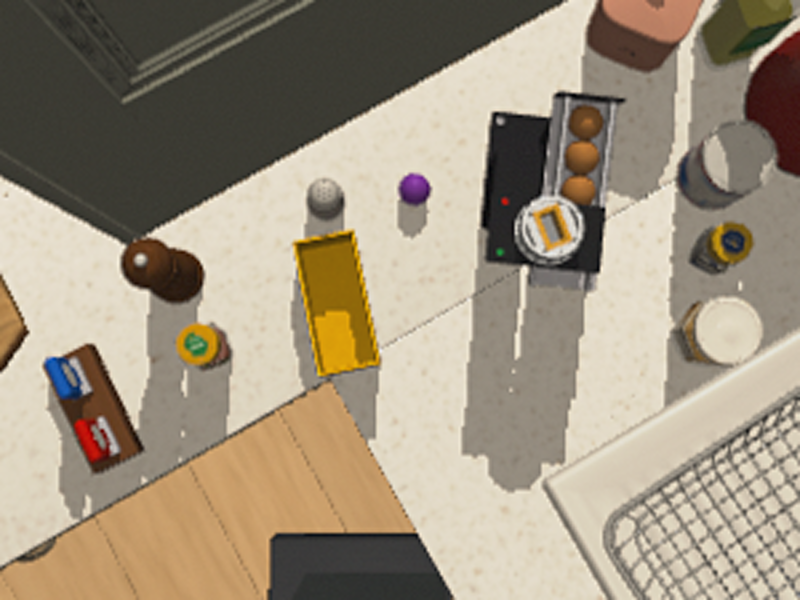

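Scene crop: red key at scene px (138,187) near end of the stand, blue at (147,170); tub at (224,213); dispenser knob (299,213), mouth lower-left of it; purple ball is a distractor. Candidates for red key: red key (135,258 top) vs blue key (124,232 top); red it is. Other yellow things: jar caps vs. the tub (225,203 top).

```bash
cat >> h.py <<'E'
from scipy.optimize import least_squares
def ray(c,u,v,z,M=None):
    M=c['world_from_camera'] if M is None else M
    d=M[:3,:3]@np.array([(u-c['cx'])/c['fx'],(v-c['cy'])/c['fy'],1]); o=M[:3,3]
    return o+d*(z-o[2])/d[2]
def proj(c,P,M=None):
    M=c['world_from_camera'] if M is None else M
    q=(np.asarray(P)-M[:3,3])@M[:3,:3]
    return np.c_[c['fx']*q[:,0]/q[:,2]+c['cx'],c['fy']*q[:,1]/q[:,2]+c['cy']]
def fit(obs,x0):
    # obs: list of (cam,M,local pts Nx3,pixels Nx2); planar pose x,y,yaw
    def W(p,L): 
        a=p[2];L=np.asarray(L,float); return np.c_[p[0]+np.cos(a)*L[:,0]-np.sin(a)*L[:,1],p[1]+np.sin(a)*L[:,0]+np.cos(a)*L[:,1],L[:,2]]
    f=lambda p:np.concatenate([(proj(c,W(p,L),M)-np.array(px)).ravel() for c,M,L,px in obs])
    s=least_squares(f,x0,loss='soft_l1'); return s.x,np.round(f(s.x).reshape(-1,2),1)
E
python3 - <<'E'
from h import *
import pickle
cs=r.capture('scene'); ct=r.capture('top'); pickle.dump((cs,ct),open('cams.pkl','wb'))
S=lambda L:[(110+a*.375,120+b*.375) for a,b in L]; T=lambda L:[(100+a*.375,90+b*.375) for a,b in L]
h=.07;w=.032
# tub corners: +x = far end
tub=[(h,w,.062),(h,-w,.062),(-h,-w,.062),(-h,w,.062)]
x,res=fit([(ct,None,tub,T([(295,242),(352,232),(380,362),(318,375)])),(cs,None,tub,S([(327,181),(374,206),(300,285),(252,262)]))],[.4,.08,0])
print('tub',x,np.degrees(x[2]),res.tolist())
L=[(-.085,.085,.148),(-.085,-.025,.148),(.091,.036,.167),(.091,-.032,.167)]
Ls=L[:1]+[(-.020,.085,.148)]+L[2:]
x,res=fit([(ct,None,L,T([(485,262),(600,271),(556,93),(624,99)])),(cs,None,Ls,S([(438,237),(523,195),(600,185),(645,215)]))],[.4,-.1,0])
print('disp',x,np.degrees(x[2]),res.tolist())
a=x[2]; print('lip', x[:2]+np.array([np.cos(a),np.sin(a)])*-.095,'drop',x[:2]-np.array([np.cos(a),np.sin(a)])*.16)
print('knob top', ray(ct,*T([(550,228)])[0],.178), ray(cs,*S([(507,237)])[0],.178))
for c,n in ((ct,'top'),(cs,'scene')):
  for l,z in (('key_red_grip',.085),('key_blue_grip',.085),('knob',.17),('spice_jar',.08),('pepper_mill',.1)):
    for d in r.trace(l,n)[:1]:
      e=d['extent']; print(n,l,ray(c,(e[0]+e[2])/2,(e[1]+e[3])/2,z).round(3))
E
```

```text
tub [0.50775578 0.01840784 0.19802579] 11.346042210729143 [[-0.7, -0.7], [1.1, -1.5], [0.5, 0.4], [0.3, 0.2], [-0.2, -1.1], [0.4, -1.0], [-0.7, 2.1], [-1.4, 0.2]]
disp [ 0.61302539 -0.21726103 -0.11164918] -6.3970268816374665 [[-0.7, 0.2], [-0.5, 1.7], [-0.1, -3.9], [1.1, -3.1], [-1.8, 1.6], [-14.8, 5.3], [0.7, -4.3], [2.6, 0.1]]
lip [ 0.51861689 -0.20667638] drop [ 0.4540216  -0.19943425]
knob top [ 0.56677129 -0.18288356  0.178     ] [ 0.5730974 -0.1840788  0.178    ]
top key_red_grip [0.369 0.253 0.085]
top key_blue_grip [0.432 0.282 0.085]
top knob [ 0.562 -0.188  0.17 ]
top spice_jar [0.46  0.146 0.08 ]
top pepper_mill [0.535 0.184 0.1  ]
scene key_red_grip [0.367 0.234 0.085]
scene key_blue_grip [ 0.616 -0.205  0.085]
scene knob [ 0.558 -0.193  0.17 ]
scene spice_jar [0.441 0.13  0.08 ]
scene pepper_mill [0.526 0.171 0.1  ]
```

Request:
drive_tool:
  commands:
    - {"tx": 0.42,"ty": -0.98,"tz": -0.03,"turn": 0.36,"hand": 0}
    - {"tx": 0.42,"ty": -0.98,"tz": -0.03,"turn": 0.36}
    - {"tx": 0.42,"ty": -0.98,"tz": -0.03,"turn": 0.36}
    - {"tx": 0.42,"ty": -0.98,"tz": -0.03,"turn": 0.36}
    - {"tx": 0.42,"ty": -0.98,"tz": -0.03,"turn": 0.36}
    - {"tx": 0.42,"ty": -0.98,"tz": -0.03,"turn": 0.36}
    - {"tx": 0.42,"ty": -0.98,"tz": -0.03,"turn": 0.36}
    - {"tx": 0.42,"ty": -0.98,"tz": -0.03,"turn": 0.36}
    - {"tx": 0.42,"ty": -0.98,"tz": -0.03,"turn": 0.36}
    - {"tx": 0.42,"ty": -0.98,"tz": -0.03,"turn": 0.36}

```text
invalid input
```

Request:
drive_tool:
  commands:
    - {"hand": 0,"tx": 0.42,"ty": -0.98,"tz": -0.03,"turn": 0.36}
    - {"hand": 0,"tx": 0.42,"ty": -0.98,"tz": -0.03,"turn": 0.36}
    - {"hand": 0,"tx": 0.42,"ty": -0.98,"tz": -0.03,"turn": 0.36}
    - {"hand": 0,"tx": 0.42,"ty": -0.98,"tz": -0.03,"turn": 0.36}
    - {"hand": 0,"tx": 0.42,"ty": -0.98,"tz": -0.03,"turn": 0.36}
    - {"hand": 0,"tx": 0.42,"ty": -0.98,"tz": -0.03,"turn": 0.36}
    - {"hand": 0,"tx": 0.42,"ty": -0.98,"tz": -0.03,"turn": 0.36}
    - {"hand": 0,"tx": 0.42,"ty": -0.98,"tz": -0.03,"turn": 0.36}
    - {"hand": 0,"tx": 0.42,"ty": -0.98,"tz": -0.03,"turn": 0.36}
    - {"hand": 0,"tx": 0.42,"ty": -0.98,"tz": -0.03,"turn": 0.36}

```text
time_s: 3.0
tcp_pos: [0.4394, 0.1689, 0.213]
eef_rot: [-180.0, -0.1, 11.4]
contact_force: [1.1, 1.2, 0.1]
gripper_width: 0.0873
gripper_force: 0.0
```

Request:
drive_tool:
  commands:
    - {"hand": 0,"tx": 0.11,"ty": -0.22,"tz": 0,"turn": 0}
    - {"hand": 0,"tx": 0.11,"ty": -0.22,"tz": 0,"turn": 0}
    - {"hand": 0,"tx": 0.11,"ty": -0.22,"tz": 0,"turn": 0}
    - {"hand": 0,"tx": 0.11,"ty": -0.22,"tz": 0,"turn": 0}
    - {"hand": 0,"tx": 0.11,"ty": -0.22,"tz": 0,"turn": 0}

```text
time_s: 3.5
tcp_pos: [0.5051, 0.0373, 0.2123]
eef_rot: [180.0, 0.0, 11.2]
contact_force: [-1.3, -0.3, 0.4]
gripper_width: 0.0875
gripper_force: 0.0
```

```bash
cat >> h.py <<'E'
from scipy.spatial.transform import Rotation as Ro
def wsnap(f):
    s=r.get_state(); c=snap('wrist',f)
    M=np.eye(4); M[:3,:3]=Ro.from_euler('xyz',s['eef_rot'],degrees=True).as_matrix(); M[:3,3]=s['tcp_pos']
    c['world_from_camera']=M@c['T_tool_cam']; 
    import pickle; pickle.dump(c,open('pics/'+f+'.pkl','wb')); return c,s
E
python3 - <<'E'
from h import *
c,s=wsnap('w1.png'); print(s['time_s'],s['tcp_pos'],s['eef_rot'],c['fx'],c['world_from_camera'].round(3).tolist())
print([(d['score'],d['extent']) for d in r.trace('tub_center','wrist')])
tub=[(a*.07,b*.032,.062) for a,b in ((1,1),(1,-1),(-1,-1),(-1,1))]
E
```

```text
3.5 [0.50513256 0.03734571 0.21232574] [1.79999839e+02 1.90654703e-02 1.11898203e+01] 265.06919790845575 [[0.194, -0.936, -0.295, 0.584], [-0.981, -0.184, -0.059, 0.054], [0.001, 0.301, -0.954, 0.371], [0.0, 0.0, 0.0, 1.0]]
[(0.91, [240.8, 118.6, 299.0, 233.4])]
```

View pics/w1.png

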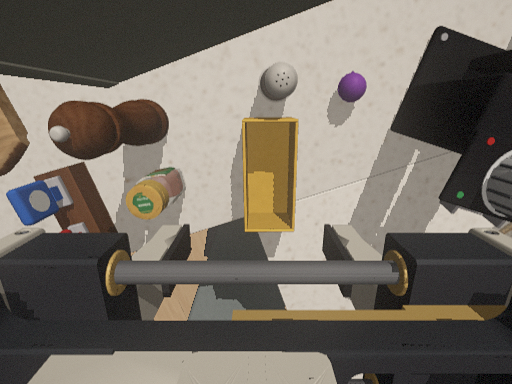

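Tub rim corners at (243,119),(298,118),(295,231),(246,231); clear all round, salt shaker beyond its far end.

```bash
python3 - <<'E'
from h import *
import pickle
c=pickle.load(open('pics/w1.png.pkl','rb'))
tub=[(a*.07,b*.032,.062) for a,b in ((1,1),(1,-1),(-1,-1),(-1,1))]
x,res=fit([(c,None,tub,[(242.5,118),(298,117),(295,232),(245.5,232)])],[.5,.02,.2]); print(x,np.degrees(x[2]),res.tolist())
print(r.get_state()['tcp_pos'])
E
```

```text
[0.50771348 0.02149797 0.21001354] 12.032889751627291 [[-0.6, 0.6], [0.7, 0.7], [0.1, -1.3], [-0.2, -0.6]]
[0.50472602 0.03905299 0.21250762]
```

Request:
drive_tool:
  commands:
    - {"hand": 0,"tx": 0.005,"ty": -0.03,"tz": -0.05,"turn": 0.008}
    - {"hand": 0,"tx": 0.005,"ty": -0.03,"tz": -0.13,"turn": 0.008}
    - {"hand": 0,"tx": 0.005,"ty": -0.03,"tz": -0.2,"turn": 0.008}
    - {"hand": 0,"tx": 0.005,"ty": -0.03,"tz": -0.26,"turn": 0.008}
    - {"hand": 0,"tx": 0.005,"ty": -0.03,"tz": -0.317,"turn": 0.008}
    - {"hand": 0,"tx": 0.005,"ty": -0.03,"tz": -0.317,"turn": 0.008}
    - {"hand": 1,"tx": 0.005,"ty": -0.03,"tz": -0.317,"turn": 0.008}
    - {"hand": 1,"tx": 0.005,"ty": -0.03,"tz": -0.317,"turn": 0.008}
    - {"hand": 1,"tx": 0.005,"ty": -0.03,"tz": -0.317,"turn": 0.008}
    - {"hand": 1,"tx": 0.005,"ty": -0.03,"tz": -0.317,"turn": 0.008}
  grip_force: 20

```text
time_s: 4.6
tcp_pos: [0.5091, 0.0213, 0.024]
eef_rot: [-180.0, -0.2, 12.1]
contact_force: [-2.7, 2.5, 7.1]
gripper_width: 0.0643
gripper_force: 20.0
```

```bash
python3 - <<'E'
from h import *
import pickle
cs,ct=pickle.load(open('cams.pkl','rb'))
for n,px,z in (('honey',(100+727*.375,90+331*.375),.102),('brown',(100+735*.375,90+241*.375),.096),('tin',(100+742*.375,90+165*.375),.11),('salt',(100+326*.375,90+196*.375),.09),('stand keys',(135,258),.08)):
    print(n,ray(ct,*px,z).round(3))
for n,px,z in (('honey',(110+585*.375,120+465*.375),.102),('brown',(110+651*.375,120+412*.375),.096)): print(n,ray(cs,*px,z).round(3))
E
```

```text
honey [ 0.476 -0.367  0.102]
brown [ 0.566 -0.38   0.096]
tin [ 0.641 -0.385  0.11 ]
salt [0.611 0.029 0.09 ]
stand keys [0.362 0.254 0.08 ]
honey [ 0.479 -0.368  0.102]
brown [ 0.567 -0.375  0.096]
```

Request:
drive_tool:
  commands:
    - {"hand": 1,"tx": 0,"ty": 0,"tz": 0.07,"turn": 0}
    - {"hand": 1,"tx": 0,"ty": -0.03,"tz": 0.14,"turn": -0.05}
    - {"hand": 1,"tx": -0.05,"ty": -0.1,"tz": 0.17,"turn": -0.1}
    - {"hand": 1,"tx": -0.1,"ty": -0.17,"tz": 0.17,"turn": -0.15}
    - {"hand": 1,"tx": -0.15,"ty": -0.24,"tz": 0.17,"turn": -0.2}
    - {"hand": 1,"tx": -0.17,"ty": -0.31,"tz": 0.17,"turn": -0.2}
    - {"hand": 1,"tx": -0.17,"ty": -0.36,"tz": 0.17,"turn": -0.2}
    - {"hand": 1,"tx": -0.17,"ty": -0.36,"tz": 0.17,"turn": -0.2}
    - {"hand": 1,"tx": -0.17,"ty": -0.36,"tz": 0.17,"turn": -0.2}
  grip_force: 20

```text
time_s: 5.5
tcp_pos: [0.4056, -0.196, 0.1247]
eef_rot: [-180.0, -0.0, -6.0]
contact_force: [0.3, 0.5, -0.5]
gripper_width: 0.064
gripper_force: 20.0
```

```bash
python3 - <<'E'
from h import *
c,s=wsnap('w2.png'); print(s['time_s'],s['tcp_pos'],s['eef_rot'],s['gripper_width'])
E
```

```text
5.5 [ 0.40559225 -0.19595415  0.1246909 ] [-1.79984343e+02 -4.20732117e-02 -6.04785621e+00] 0.0640297240561867
```

View pics/w2.png

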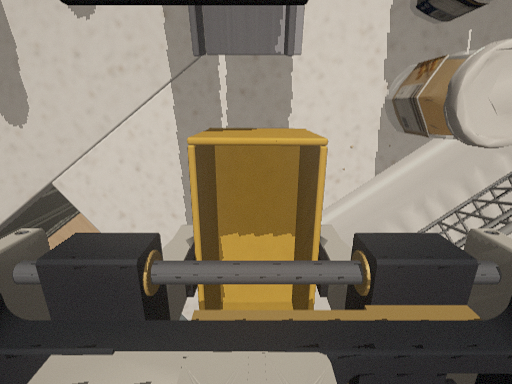

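```bash
python3 - <<'E'
from h import *
import pickle
c=pickle.load(open('pics/w2.png.pkl','rb'))
A=ray(c,193,55.5,.082);B=ray(c,301.5,54.5,.082)
print(A,B,np.linalg.norm(A-B)); d=A-B; yaw=np.arctan2(-d[0],d[1]); print(np.degrees(yaw))
# tub rim in hand: far corners, z of rim
s=r.get_state(); 
for z in (.160,.1637,.168): print(z,ray(c,189,141,z),ray(c,326.5,141,z))
E
```

```text
[ 0.52445877 -0.16431983  0.082     ] [ 0.51719742 -0.2385071   0.082     ] 0.07454178950292738
-5.590232411919723
0.16 [ 0.47450598 -0.17149789  0.16      ] [ 0.46778847 -0.23464672  0.16      ]
0.1637 [ 0.47484307 -0.17246862  0.1637    ] [ 0.46832645 -0.23372892  0.1637    ]
0.168 [ 0.47523483 -0.17359677  0.168     ] [ 0.46895168 -0.23266228  0.168     ]
```

Mouth edge spans (193,55)–(301,55), well centred ahead of the tub held in the gripper. Lower first, then forward 50 mm, then set down.

Request:
drive_tool:
  commands:
    - {"hand": 1,"tx": 0,"ty": 0,"tz": -0.07,"turn": 0}
    - {"hand": 1,"tx": 0,"ty": 0,"tz": -0.155,"turn": 0}
    - {"hand": 1,"tx": 0.02,"ty": 0,"tz": -0.155,"turn": 0}
    - {"hand": 1,"tx": 0.06,"ty": 0,"tz": -0.155,"turn": 0}
    - {"hand": 1,"tx": 0.083,"ty": -0.001,"tz": -0.157,"turn": 0}
    - {"hand": 1,"tx": 0.083,"ty": -0.001,"tz": -0.163,"turn": 0}
    - {"hand": 1,"tx": 0.083,"ty": -0.001,"tz": -0.168,"turn": 0}
    - {"hand": 1,"tx": 0.083,"ty": -0.001,"tz": -0.168,"turn": 0}
    - {"hand": 0.1,"tx": 0.083,"ty": -0.001,"tz": -0.168,"turn": 0}
    - {"hand": 0.1,"tx": 0.083,"ty": -0.001,"tz": -0.168,"turn": 0}
  grip_force: 20

```text
time_s: 6.55
tcp_pos: [0.4554, -0.196, 0.0239]
eef_rot: [180.0, -0.0, -5.9]
contact_force: [-0.8, 0.5, -0.6]
gripper_width: 0.0745
gripper_force: 0.0
```

Request:
drive_tool:
  commands:
    - {"hand": 0,"tx": 0,"ty": 0,"tz": 0.02,"turn": 0}
    - {"hand": 0,"tx": 0,"ty": 0,"tz": 0.08,"turn": 0}
    - {"hand": 0,"tx": 0,"ty": 0,"tz": 0.16,"turn": 0}
    - {"hand": 0,"tx": 0,"ty": 0,"tz": 0.24,"turn": 0}
    - {"hand": 0,"tx": 0,"ty": 0,"tz": 0.32,"turn": 0}
    - {"hand": 0,"tx": 0,"ty": 0,"tz": 0.38,"turn": 0}
    - {"hand": 0,"tx": 0,"ty": 0,"tz": 0.38,"turn": 0}
    - {"hand": 0,"tx": 0,"ty": 0,"tz": 0.38,"turn": 0}

```text
time_s: 7.35
tcp_pos: [0.4556, -0.1959, 0.2524]
eef_rot: [-180.0, -0.1, -5.9]
contact_force: [-0.1, 0.5, 0.0]
gripper_width: 0.0875
gripper_force: 0.0
```

```bash
python3 - <<'E'
from h import *
c,s=wsnap('w3.png'); print(s['time_s'],s['tcp_pos'],s['eef_rot'],s['gripper_width'])
t=r.trace('knob','wrist'); print([(d['score'],d['extent']) for d in t])
im=cv2.imread('pics/w3.png'); cv2.imwrite('pics/w3c.png',cv2.resize(im[60:260,130:396],(798,600),interpolation=2))
E
```

```text
7.35 [ 0.4556392  -0.19586586  0.25236135] [-1.79968809e+02 -1.25713719e-01 -5.91170992e+00] 0.08748129917022465
[(0.78, [191.9, 27.0, 262.3, 110.6])]
```

View pics/w3c.png

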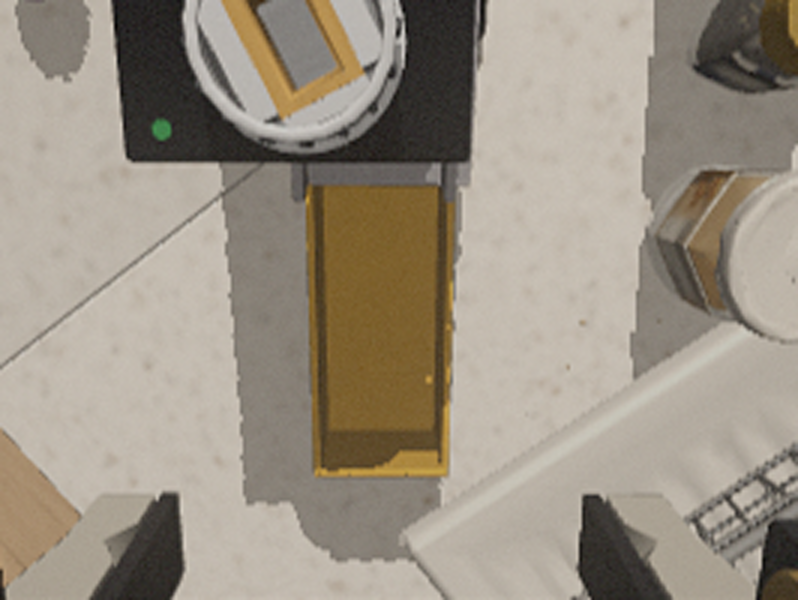

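```bash
python3 - <<'E'
from h import *
import pickle
c=pickle.load(open('pics/w3.png.pkl','rb'))
P=lambda u,v,z:ray(c,130+u/3,60+v/3,z)
for u,v,z in ((315,475,.062),(448,475,.062),(305,185,.085),(442,185,.085),(126,160,.148),(470,160,.148)): print(u,v,P(u,v,z).round(4))
hsv=cv2.cvtColor(c['frame'],cv2.COLOR_RGB2HSV)
m=cv2.inRange(hsv,(10,110,120),(28,255,255)); m[116:]=0; m[:,:180]=0; m[:,275:]=0
pts=cv2.findNonZero(m).reshape(-1,2); print(len(pts),pts.min(0),pts.max(0))
hull=cv2.convexHull(pts).reshape(-1,2)
W=np.array([ray(c,u,v,.178)[:2] for u,v in hull]); 
(cx,cy),(w,h),a=cv2.minAreaRect((W*1000).astype(np.float32)); B=cv2.boxPoints(((cx,cy),(w,h),a)); print(cx,cy,w,h,a); print(B)
t=r.trace('knob','wrist')[0]['pixels']; print(t.sum())
z=c['frame'][15:120,175:280]; cv2.imwrite('pics/knob.png',cv2.cvtColor(cv2.resize(z,(600,600),interpolation=2),cv2.COLOR_RGB2BGR))
E
```

```text
315 475 [ 0.3895 -0.1578  0.062 ]
448 475 [ 0.383  -0.2208  0.062 ]
305 185 [ 0.5234 -0.1728  0.085 ]
442 185 [ 0.5178 -0.227   0.085 ]
126 160 [ 0.5393 -0.1231  0.148 ]
470 160 [ 0.528 -0.232  0.148]
1376 [201   6] [274  98]
578.3663940429688 -198.77609252929688 41.092079162597656 71.29585266113281 32.90251159667969
[[ 541.75165 -180.00708]
 [ 580.4804  -239.86679]
 [ 614.98114 -217.5451 ]
 [ 576.2524  -157.6854 ]]
4494
```

View pics/knob.png

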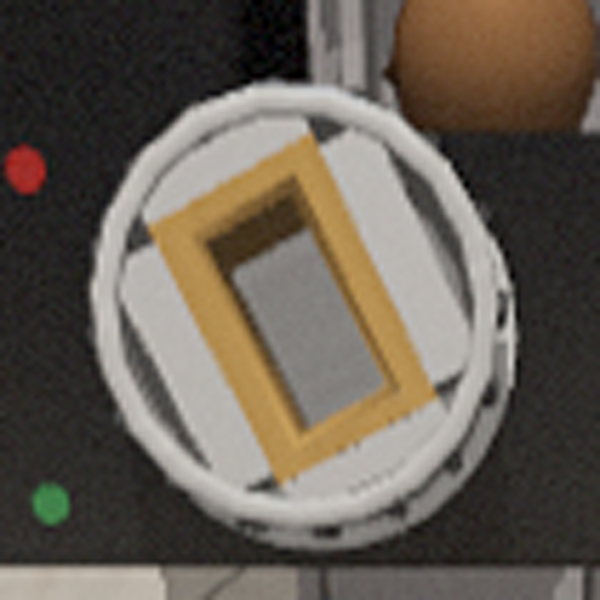

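```bash
python3 - <<'E'
from h import *
import pickle
c=pickle.load(open('pics/w3.png.pkl','rb'))
k=105/600
for L in ([(312,135),(148,225),(283,482),(435,393)],[(298,178),(205,240),(303,440),(398,390)]):
    W=np.array([ray(c,175+u*k-.5+k/2,15+v*k-.5+k/2,.178)[:2] for u,v in L]); 
    d=(W[0]+W[1]-W[2]-W[3])/2; e=(W[0]+W[3]-W[1]-W[2])/2
    print(W.mean(0),np.linalg.norm(d),np.linalg.norm(e),np.degrees(np.arctan2(d[1],d[0])),np.degrees(np.arctan2(e[1],e[0])))
# knob rim ellipse centre
L=[(275,83),(93,300),(283,520),(492,290)]
print([ray(c,175+u*k,15+v*k,.178)[:2].round(4) for u,v in L])
E
```

```text
[ 0.56799681 -0.18263208] 0.03742747214979913 0.025469858445215068 21.22573351236857 -68.88362369524093
[ 0.56765362 -0.18348586] 0.029709118894267188 0.015333557427130873 20.267458321597474 -67.82469609872372
[array([ 0.5962, -0.1841]), array([ 0.5722, -0.1548]), array([ 0.5401, -0.1773]), array([ 0.5676, -0.2108])]
```

Request:
drive_tool:
  commands:
    - {"hand": 0,"tx": 0,"ty": 0.08,"tz": 0,"turn": 0.04}
    - {"hand": 0,"tx": 0,"ty": 0.16,"tz": 0,"turn": 0.1}
    - {"hand": 0,"tx": 0,"ty": 0.24,"tz": 0,"turn": 0.16}
    - {"hand": 0,"tx": -0.02,"ty": 0.32,"tz": 0,"turn": 0.22}
    - {"hand": 0,"tx": -0.04,"ty": 0.4,"tz": 0,"turn": 0.28}
    - {"hand": 0,"tx": -0.06,"ty": 0.48,"tz": 0,"turn": 0.34}
    - {"hand": 0,"tx": -0.09,"ty": 0.56,"tz": 0,"turn": 0.34}
    - {"hand": 0,"tx": -0.12,"ty": 0.63,"tz": 0,"turn": 0.34}
    - {"hand": 0,"tx": -0.15,"ty": 0.7,"tz": 0,"turn": 0.34}
    - {"hand": 0,"tx": -0.15,"ty": 0.74,"tz": 0,"turn": 0.34}

```text
time_s: 8.5
tcp_pos: [0.3636, 0.2501, 0.2506]
eef_rot: [180.0, 0.1, 24.9]
contact_force: [0.6, -0.2, -0.1]
gripper_width: 0.0876
gripper_force: 0.0
```

```bash
python3 - <<'E'
from h import *
r.capture('scene');r.capture('scene')
c,s=wsnap('w4.png'); print(s['time_s'],s['tcp_pos'],s['eef_rot'],s['joints'])
for l in ('key_red_grip','key_blue_grip','key_stand'):
  for d in r.trace(l,'wrist'): e=d['extent'];print(l,d['score'],e,ray(c,(e[0]+e[2])/2,(e[1]+e[3])/2,.077).round(4))
E
```

```text
8.6 [0.36496462 0.2504352  0.25019846] [1.79922982e+02 1.09676241e-01 2.49105436e+01] [ 6.01358967e+01 -2.95085811e+00 -2.46439599e+01 -3.70908875e-04
 -6.84409154e+01  5.47748573e+01]
key_red_grip 0.74 [246.9, 147.6, 261.1, 190.9] [0.3683 0.256  0.077 ]
key_blue_grip 0.67 [326.6, 17.7, 420.4, 90.9] [0.5457 0.189  0.077 ]
key_blue_grip 0.63 [245.9, 92.5, 261.5, 129.9] [0.4328 0.2861 0.077 ]
key_blue_grip 0.21 [326.3, 116.1, 383.8, 154.9] [0.4593 0.1607 0.077 ]
key_stand 0.94 [228.8, 93.4, 271.1, 181.7] [0.4025 0.2772 0.077 ]
key_stand 0.75 [455.9, 43.3, 509.2, 79.1] [0.592  0.0724 0.077 ]
```

View pics/w4.png

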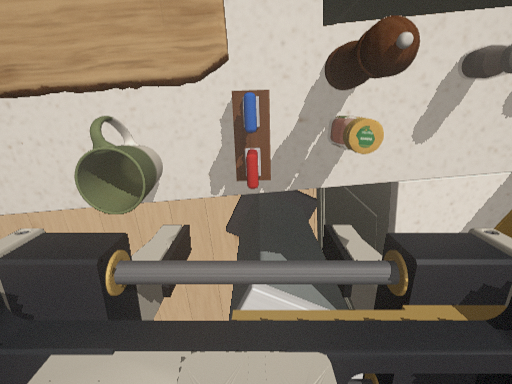

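Red key bow at (254,169) at the near end of the stand, blue at (251,111) at the far end; nothing in the way of the fingers beside red.

```bash
python3 - <<'E'
from h import *
import pickle
c=pickle.load(open('pics/w4.png.pkl','rb')); s=r.get_state(); p=s['tcp_pos']; R=Ro.from_euler('z',24.9,degrees=True).as_matrix()
def loc(u,v,z): return ((ray(c,u,v,z)-p)@R).round(4)[:2]
print('near end top',loc(254,191,.1),'far end bottom',loc(254,147.6,.054))
st=[(232.5,90.5),(268.5,90),(271,180.5),(236.5,181)]
for q in st: print(loc(*q,.034))
m=r.trace('key_red_grip','wrist')[0]['pixels']; v,u=np.nonzero(m); print(np.polyfit(v,u,1),u.mean(),v.mean(),loc(u.mean(),v.mean(),.085))
x,res=fit([(c,None,[(.062,.025,.034),(.062,-.025,.034),(-.062,-.025,.034),(-.062,.025,.034)],st)],[.4,.27,.44]); print(x,np.degrees(x[2]),res.tolist())
print('slot red',x[:2]-.034*np.array([np.cos(x[2]),np.sin(x[2])]))
E
```

```text
near end top [-0.0159  0.0067] far end bottom [0.0304 0.0069]
[0.1029 0.0353]
[ 0.1035 -0.0124]
[-0.0207 -0.0178]
[-0.0214  0.0328]
[-1.00932861e-02  2.54316997e+02] 252.63275862068966 166.86724137931034 [0.0109 0.0084]
[0.39892074 0.27307956 0.46230838] 26.488318880947915 [[-0.6, 0.4], [1.1, -0.2], [-0.3, -0.3], [0.1, 0.1]]
slot red [0.36848988 0.25791504]
```

Request:
drive_tool:
  commands:
    - {"hand": 0,"tx": 0.005,"ty": 0.013,"tz": -0.06,"turn": 0.016}
    - {"hand": 0,"tx": 0.005,"ty": 0.013,"tz": -0.13,"turn": 0.016}
    - {"hand": 0.3,"tx": 0.005,"ty": 0.013,"tz": -0.2,"turn": 0.016}
    - {"hand": 0.3,"tx": 0.005,"ty": 0.013,"tz": -0.26,"turn": 0.016}
    - {"hand": 0.3,"tx": 0.005,"ty": 0.013,"tz": -0.32,"turn": 0.016}
    - {"hand": 0.3,"tx": 0.005,"ty": 0.013,"tz": -0.32,"turn": 0.016}
    - {"hand": 0.6,"tx": 0.005,"ty": 0.013,"tz": -0.32,"turn": 0.016}
    - {"hand": 0.6,"tx": 0.005,"ty": 0.013,"tz": -0.32,"turn": 0.016}
  grip_force: 15

```text
time_s: 9.65
tcp_pos: [0.3698, 0.2567, 0.0613]
eef_rot: [-179.9, -0.1, 26.1]
contact_force: [0.6, 0.6, -0.6]
gripper_width: 0.0507
gripper_force: 0.0
```

```bash
python3 - <<'E'
from h import *
c,s=wsnap('w5.png'); print(s['time_s'],s['tcp_pos'],s['eef_rot'],s['gripper_width'],s['contact_force'])
cv2.imwrite('pics/w5c.png',cv2.resize(cv2.imread('pics/w5.png')[100:320,110:400],(792,600),interpolation=2))
E
```

```text
9.65 [0.3697633  0.25672403 0.06129505] [-1.79931786e+02 -1.41490570e-01  2.61309272e+01] 0.050656225009575354 [ 0.56798842  0.64553149 -0.58676218]
```

View pics/w5c.png

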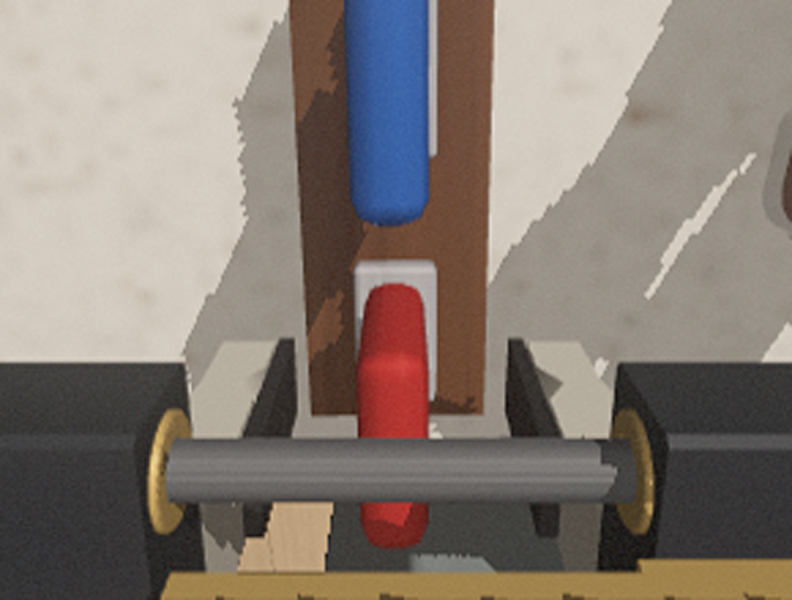

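Red key bow (crop 394) is midway between the pads (295/508) within ~1 mm; close, then lift.

Request:
drive_tool:
  commands:
    - {"hand": 1,"tx": 0,"ty": 0,"tz": 0,"turn": 0}
    - {"hand": 1,"tx": 0,"ty": 0,"tz": 0,"turn": 0}
    - {"hand": 1,"tx": 0,"ty": 0,"tz": 0,"turn": 0}
    - {"hand": 1,"tx": 0,"ty": 0,"tz": 0,"turn": 0}
    - {"hand": 1,"tx": 0,"ty": 0,"tz": 0,"turn": 0}
    - {"hand": 1,"tx": 0,"ty": 0,"tz": 0,"turn": 0}
    - {"hand": 1,"tx": 0,"ty": 0,"tz": 0,"turn": 0}
  grip_force: 15

```text
time_s: 10.4
tcp_pos: [0.3688, 0.2562, 0.0598]
eef_rot: [-180.0, -0.0, 26.2]
contact_force: [-2.7, 0.6, 5.9]
gripper_width: 0.0139
gripper_force: 15.0
```

Request:
drive_tool:
  commands:
    - {"hand": 1,"tx": 0,"ty": 0,"tz": 0,"turn": 0}
    - {"hand": 1,"tx": 0,"ty": 0,"tz": 0.03,"turn": 0}
    - {"hand": 1,"tx": 0,"ty": 0,"tz": 0.06,"turn": 0}
    - {"hand": 1,"tx": 0,"ty": 0,"tz": 0.09,"turn": 0}
    - {"hand": 1,"tx": 0,"ty": 0,"tz": 0.16,"turn": 0}
    - {"hand": 1,"tx": 0,"ty": 0,"tz": 0.24,"turn": 0}
    - {"hand": 1,"tx": 0,"ty": 0,"tz": 0.32,"turn": 0}
    - {"hand": 1,"tx": 0,"ty": 0,"tz": 0.38,"turn": 0}
  grip_force: 35

```text
time_s: 11.2
tcp_pos: [0.369, 0.2558, 0.2905]
eef_rot: [-180.0, -0.1, 26.1]
contact_force: [0.0, 1.1, -1.0]
gripper_width: 0.0139
gripper_force: 35.0
```

```bash
python3 - <<'E'
from h import *
import pickle
c=pickle.load(open('pics/w5.png.pkl','rb')); p=np.array([.36976,.25672,.0613]); R=Ro.from_euler('z',26.1,degrees=True).as_matrix()
for v,z in ((283,.054),(357,.100),(549,.100),(262,.042)): print(v,((ray(c,110+393/2.731,100+v/2.727,z)-p)@R).round(4)[:2])
s=r.get_state(); print(s['time_s'],s['tcp_pos'],s['eef_rot'],s['joints'])
E
```

```text
283 [0.0198 0.0026]
357 [0.0222 0.0022]
549 [-0.0201  0.0023]
262 [0.0212 0.0028]
11.2 [0.36901182 0.25582464 0.29046401] [-1.79957266e+02 -1.22368462e-01  2.61485673e+01] [ 6.00500998e+01 -3.79029485e+00 -2.01640647e+01  3.41921638e-02
 -7.35008320e+01  5.60888383e+01]
```

Request:
drive_tool:
  commands:
    - {"hand": 1,"tx": 0.03,"ty": -0.07,"tz": 0,"turn": -0.01}
    - {"hand": 1,"tx": 0.06,"ty": -0.14,"tz": 0,"turn": -0.02}
    - {"hand": 1,"tx": 0.1,"ty": -0.22,"tz": 0,"turn": -0.03}
    - {"hand": 1,"tx": 0.13,"ty": -0.3,"tz": 0,"turn": -0.04}
    - {"hand": 1,"tx": 0.17,"ty": -0.38,"tz": 0,"turn": -0.05}
    - {"hand": 1,"tx": 0.2,"ty": -0.46,"tz": 0,"turn": -0.057}
    - {"hand": 1,"tx": 0.24,"ty": -0.54,"tz": 0,"turn": -0.057}
    - {"hand": 1,"tx": 0.27,"ty": -0.61,"tz": 0,"turn": -0.057}
    - {"hand": 1,"tx": 0.3,"ty": -0.68,"tz": 0,"turn": -0.057}
    - {"hand": 1,"tx": 0.328,"ty": -0.733,"tz": 0,"turn": -0.057}
  grip_force: 35

```text
time_s: 12.2
tcp_pos: [0.5657, -0.1867, 0.2867]
eef_rot: [-180.0, 0.1, 20.9]
contact_force: [0.5, 1.3, -1.0]
gripper_width: 0.014
gripper_force: 35.0
```

Request:
drive_tool:
  commands:
    - {"hand": 1,"tx": 0,"ty": 0,"tz": -0.03,"turn": 0}
    - {"hand": 1,"tx": 0,"ty": 0,"tz": -0.075,"turn": 0}
    - {"hand": 1,"tx": 0,"ty": 0,"tz": -0.075,"turn": 0}
    - {"hand": 1,"tx": 0,"ty": 0,"tz": -0.075,"turn": 0}
  grip_force: 35

```text
time_s: 12.6
tcp_pos: [0.5653, -0.1841, 0.2424]
eef_rot: [-180.0, 0.1, 21.0]
contact_force: [-0.6, 0.9, 0.3]
gripper_width: 0.0137
gripper_force: 35.0
```

```bash
python3 - <<'E'
from h import *
r.capture('scene'); c,s=wsnap('w6.png'); print(s['time_s'],s['tcp_pos'],s['eef_rot'],s['joints'])
cv2.imwrite('pics/w6c.png',cv2.resize(cv2.imread('pics/w6.png')[140:320,140:380],(800,600),interpolation=2))
E
```

```text
12.65 [ 0.56594145 -0.18395246  0.24345934] [ 1.79956999e+02 -1.10215123e-02  2.10464085e+01] [ 8.20825319e-01  1.24542067e+01 -8.37727301e+00  3.91016471e-02
 -6.91433165e+01  1.10211666e+02]
```

View pics/w6c.png

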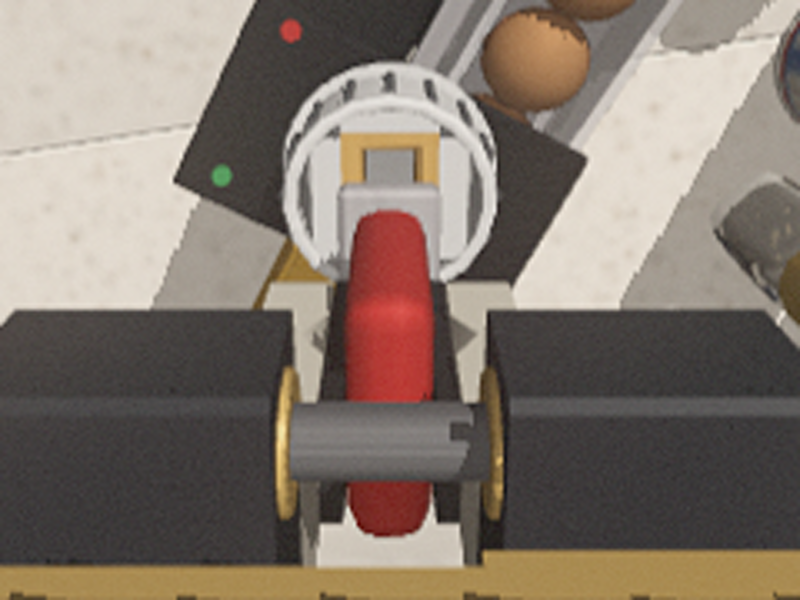

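Slot frame centre col 390 = key col 390, parallel. Check the fore-aft offset by numbers.

```bash
python3 - <<'E'
from h import *
import pickle
c=pickle.load(open('pics/w6.png.pkl','rb')); p=np.array([.56594,-.18395,.2434]); R=Ro.from_euler('z',21.05,degrees=True).as_matrix()
for n,u,v,z in (('frame outer',390,133,.178),('slot inner',390,149,.178),('collar top far',390,184,.2256),('frameL',342,150,.178),('frameR',439,150,.178),('collL',342,186,.2256),('collR',439,186,.2256),('rim far',390,95,.178)): print(n,((ray(c,140+u*.3-.35,140+v*.3-.35,z)-p)@R).round(4)[:2])
E
```

```text
frame outer [0.0209 0.0006]
slot inner [0.0165 0.0006]
collar top far [0.0225 0.0007]
frameL [0.0162 0.0133]
frameR [ 0.0162 -0.0124]
collL [0.0221 0.0108]
collR [ 0.0221 -0.0096]
rim far [0.0311 0.0006]
```

Request:
drive_tool:
  commands:
    - {"hand": 1,"tx": 0,"ty": 0,"tz": -0.015,"turn": 0}
    - {"hand": 1,"tx": 0,"ty": 0,"tz": -0.025,"turn": 0}
    - {"hand": 1,"tx": 0,"ty": 0,"tz": -0.033,"turn": 0}
    - {"hand": 1,"tx": 0,"ty": 0,"tz": -0.041,"turn": 0}
    - {"hand": 1,"tx": 0,"ty": 0,"tz": -0.045,"turn": 0}
    - {"hand": 1,"tx": 0,"ty": 0,"tz": -0.045,"turn": 0}
  grip_force: 35

```text
time_s: 13.3
tcp_pos: [0.5653, -0.1839, 0.215]
eef_rot: [-180.0, 0.0, 21.0]
contact_force: [0.5, 0.5, -0.2]
gripper_width: 0.0142
gripper_force: 35.0
```

In the slot (tip ≈13 mm deep) with no force. Push home.

Request:
drive_tool:
  commands:
    - {"hand": 1,"tx": 0,"ty": 0,"tz": -0.007,"turn": 0}
    - {"hand": 1,"tx": 0,"ty": 0,"tz": -0.014,"turn": 0}
    - {"hand": 1,"tx": 0,"ty": 0,"tz": -0.018,"turn": 0}
    - {"hand": 1,"tx": 0,"ty": 0,"tz": -0.02,"turn": 0}
    - {"hand": 1,"tx": 0,"ty": 0,"tz": -0.022,"turn": 0}
    - {"hand": 1,"tx": 0,"ty": 0,"tz": -0.022,"turn": 0}
  grip_force: 35

```text
time_s: 13.9
tcp_pos: [0.5656, -0.184, 0.2038]
eef_rot: [180.0, -0.0, 21.0]
contact_force: [-4.2, 2.4, 9.4]
gripper_width: 0.014
gripper_force: 35.0
```

Request:
drive_tool:
  commands:
    - {"hand": 1,"tx": 0,"ty": 0.001,"tz": 0,"turn": -0.08}
    - {"hand": 1,"tx": 0,"ty": 0.001,"tz": 0,"turn": -0.16}
    - {"hand": 1,"tx": 0,"ty": 0.002,"tz": 0,"turn": -0.24}
    - {"hand": 1,"tx": 0,"ty": 0.002,"tz": 0,"turn": -0.32}
    - {"hand": 1,"tx": 0,"ty": 0.003,"tz": 0,"turn": -0.4}
    - {"hand": 1,"tx": 0,"ty": 0.003,"tz": 0,"turn": -0.48}
    - {"hand": 1,"tx": 0.001,"ty": 0.004,"tz": 0,"turn": -0.56}
    - {"hand": 1,"tx": 0.001,"ty": 0.004,"tz": 0,"turn": -0.64}
    - {"hand": 1,"tx": 0.001,"ty": 0.005,"tz": 0,"turn": -0.72}
    - {"hand": 1,"tx": 0.002,"ty": 0.005,"tz": 0,"turn": -0.8}
  grip_force: 35

```text
time_s: 14.9
tcp_pos: [0.5672, -0.1813, 0.2038]
eef_rot: [-180.0, -0.1, -51.3]
contact_force: [-3.1, 1.9, 8.1]
gripper_width: 0.0138
gripper_force: 35.0
```

```bash
python3 - <<'E'
from h import *
s=r.get_state(); print(s['tcp_pos'],s['eef_rot'],s['contact_force'],s['moment'])
E
```

```text
[ 0.56715037 -0.18132114  0.20375445] [-1.79966758e+02 -9.94039871e-02 -5.12541867e+01] [-3.11420835  1.9321079   8.1002546 ] [0.46402381 1.2214916  0.03551571]
```

Request:
drive_tool:
  commands:
    - {"hand": 1,"tx": 0,"ty": 0,"tz": 0,"turn": -0.04}
    - {"hand": 1,"tx": 0,"ty": 0,"tz": 0,"turn": -0.08}
    - {"hand": 1,"tx": 0,"ty": 0.001,"tz": 0,"turn": -0.12}
    - {"hand": 1,"tx": 0,"ty": 0.001,"tz": 0,"turn": -0.15}
    - {"hand": 1,"tx": 0,"ty": 0.001,"tz": 0,"turn": -0.15}
  grip_force: 35

```text
time_s: 15.4
tcp_pos: [0.5674, -0.1808, 0.2038]
eef_rot: [-179.9, -0.1, -64.5]
contact_force: [-0.3, -1.7, 6.2]
gripper_width: 0.0139
gripper_force: 35.4
```

```bash
python3 - <<'E'
from h import *
s=r.get_state(); print(s['tcp_pos'],s['eef_rot'],s['contact_force'],s['moment'])
E
```

```text
[ 0.56737416 -0.18077436  0.20375684] [-1.79939954e+02 -1.11865763e-01 -6.44821509e+01] [-0.3395894  -1.65295412  6.20748605] [0.03659251 0.59382063 0.74705495]
```

Request:
drive_tool:
  commands:
    - {"hand": 1,"tx": 0,"ty": 0,"tz": 0,"turn": 0}
    - {"hand": 1,"tx": 0,"ty": 0,"tz": 0,"turn": 0}
    - {"hand": 1,"tx": 0,"ty": 0,"tz": 0,"turn": 0}
    - {"hand": 1,"tx": 0,"ty": 0,"tz": 0,"turn": 0}
    - {"hand": 1,"tx": 0,"ty": 0,"tz": 0,"turn": 0}
    - {"hand": 1,"tx": 0,"ty": 0,"tz": 0,"turn": 0.015}
    - {"hand": 0.5,"tx": 0,"ty": 0,"tz": 0,"turn": 0.015}
    - {"hand": 0.5,"tx": 0,"ty": 0,"tz": 0,"turn": 0.015}
    - {"hand": 0.5,"tx": 0,"ty": 0,"tz": 0,"turn": 0.015}
    - {"hand": 0.5,"tx": 0,"ty": 0,"tz": 0,"turn": 0.015}
  grip_force: 35

```text
time_s: 16.4
tcp_pos: [0.5667, -0.1803, 0.202]
eef_rot: [180.0, 0.0, -63.2]
contact_force: [-0.3, 0.3, 0.0]
gripper_width: 0.0399
gripper_force: 0.0
```

Request:
drive_tool:
  commands:
    - {"hand": 0.5,"tx": 0,"ty": 0,"tz": 0.03,"turn": 0}
    - {"hand": 0.5,"tx": 0,"ty": 0,"tz": 0.06,"turn": 0}
    - {"hand": 0.5,"tx": 0,"ty": 0,"tz": 0.1,"turn": 0}
    - {"hand": 0.5,"tx": 0,"ty": 0,"tz": 0.16,"turn": 0.08}
    - {"hand": 0.5,"tx": -0.05,"ty": 0.05,"tz": 0.18,"turn": 0.16}
    - {"hand": 0.5,"tx": -0.1,"ty": 0.1,"tz": 0.18,"turn": 0.24}
    - {"hand": 0.5,"tx": -0.15,"ty": 0.15,"tz": 0.18,"turn": 0.32}
    - {"hand": 0.5,"tx": -0.2,"ty": 0.22,"tz": 0.18,"turn": 0.4}
    - {"hand": 0.5,"tx": -0.2,"ty": 0.29,"tz": 0.18,"turn": 0.48}
    - {"hand": 0.5,"tx": -0.2,"ty": 0.33,"tz": 0.18,"turn": 0.48}

```text
time_s: 17.4
tcp_pos: [0.4459, 0.0197, 0.3111]
eef_rot: [-179.9, -0.1, -19.6]
contact_force: [1.0, -0.9, -0.1]
gripper_width: 0.0441
gripper_force: 0.0
```

```bash
python3 - <<'E'
from h import *
s=r.get_state(); print(s['time_s'],s['tcp_pos'],s['contact_force'])
a=snap('scene','s9.png'); b=snap('top','t9.png')
for n in ('scene','top'): print(n,[(round(d['score'],2),d['extent']) for d in r.trace('walnut_0',n)])
A=cv2.resize(cv2.imread('pics/s9.png')[160:260,240:380],(800,571),interpolation=2)[:,:]
B=cv2.imread('pics/t9.png')[110:260,250:400]; A=cv2.imread('pics/s9.png')[150:300,235:385]
cv2.imwrite('pics/f9.png',cv2.resize(np.hstack([A,B]),(800,400),interpolation=2))
E
```

```text
17.4 [0.44585154 0.01968822 0.31105659] [ 1.00337985 -0.93470268 -0.13270506]
scene [(0.64, [273.3, 202.1, 278.9, 211.4]), (0.52, [282.0, 260.5, 288.5, 271.2]), (0.21, [286.0, 205.1, 309.3, 232.7])]
top [(0.66, [293.5, 222.2, 307.0, 236.4]), (0.59, [306.5, 200.3, 315.4, 208.0]), (0.4, [301.2, 234.1, 313.7, 249.3])]
```

View pics/f9.png

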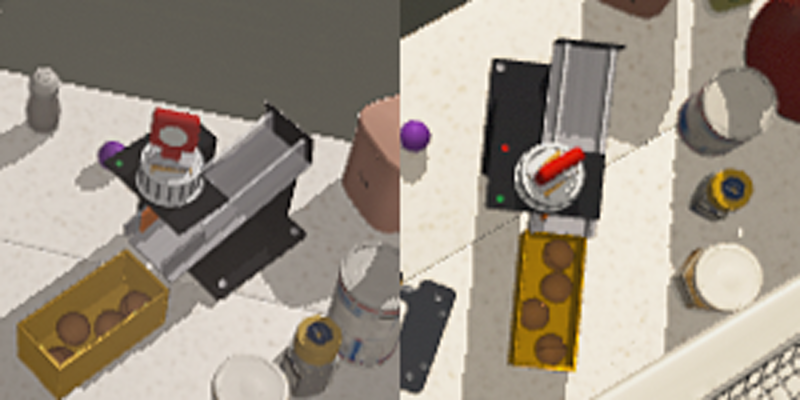

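All four walnuts lie in the tub (right panel, 550–560, 255–350), and the red key stands home in the knob.

```bash
python3 -c "
from h import *
print(r.close_job())"
```

```text
the job is handed in; nothing more can be done
None
```

I handed the job in at about 17.5 s: the tub stands under the chute mouth with all four walnuts in it, and the red key is fully home in the knob, which is turned clockwise to its stop. I did not move the blue key or anything else on the worktop.

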